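# Unlock the curing box's lever and hold its heavy flap open

### The job

Push the curing box's lock bolt fully back, out from under the lever, then press the lever's long end down to its stop with the fingertips so that its short end raises the heavy flap, and finish while holding it down so I can reach in. Only push and press: do not touch the flap itself, and leave the other things on the desk where they are.

Things in the scene. Friction and masses are not known exactly. Their poses are not given: they have to be found in the camera images.
- stand: Dark steel base plate, fixed, carrying the aluminium curing box, lever and lock bolt. Origin on the desk top, on the plate's middle line; own z up. Plate spans own x +-90 mm, y -230 to +170 mm, 10 mm thick. In its frame: box and flap at y +14 to +168 mm; two fulcrum cheeks at y -48 to -12, x to +-30, 110 mm high; lever's pad at the -y end; bolt on the -x side of the lever.
- lever_arm: Steel lever, a bar 16 mm wide and 12 mm thick, lying along the stand's y. Origin on its pivot (at stand frame 0, -30, 95 mm). Long end toward the stand's -y, 180 mm to the pad's centre; short end toward +y, 58 mm to a roller under the flap's lip. At rest the long end points 0.35 rad upward.
- lever_pad (a point): Centre of the top of the black rubber pad (60 mm across, 56 mm along the lever) on the lever's long end. At rest about 170 mm above the desk at the stand's y -194 mm, sloping 0.35 rad; fully down about 46 mm above it at y -204 mm. Takes about 5 to 12 N to press once the bolt is out; springs back when let go.
- lever_turn (a joint): Lever angle in rad: 0 at rest (long end up), grows as the long end goes down, 0.70 at the stop. With the bolt in, the lever stops after about 0.1.
- heavy_flap: Heavy steel flap, about 3 kg, 150 x 152 x 18 mm with a smaller 12 mm slab on top, closing the box; hinged along the stand's x at its +y edge. Origin on the hinge axis, 92 mm above the desk. Not to be touched.
- flap_turn (a joint): Flap angle in rad: 0 closed, about 0.27 when the lever is fully down. It falls shut when the lever is let go.
- flap_lip (a point): Middle of the upper edge of the flap's free edge, over the lever's short end; 100 mm above the desk when closed, about 40 mm more when open.
- lock_bolt: Steel bolt sliding along the stand's x in a guide block on the -x side of the lever, rod under the lever's bar. Origin at rest at the stand's (0, -85, 97) mm. Its axes are the stand's.
- bolt_tab (a point): Top middle of the tab face that looks at the lever (stand's +x). The bolt's upright tab is a plate 30 mm wide (y), 6 mm thick, top 156 mm above the desk, free from 106 mm up. When locked this face is 61 mm from the lever's bar: room for closed fingers between. Push on this face toward the stand's -x, away from the lever.
- bolt_slide (a joint): Bolt position in m: 0 to 0.006 at the start (locked), grows as the tab is pushed away from the lever, 0.035 fully back. Stays where it is left; about 2 N to slide.
- round_box: Round cream tub 71 mm wide, 30 mm high, loose on the desk; origin centre of its underside. Leave alone.
- paste_tin: Round white tin 66 mm wide, 22 mm high, loose on the desk; origin centre of its underside. Leave alone.
- bean_weight: Black felt bean-shaped paper weight 53 x 105 x 25 mm, loose on the desk; origin centre of its underside. Leave alone.

How it is judged (in metres and radians):
On the way, in this order (a step that is already met when the one before it is completed fails the run):
1. the bolt is pushed back, the lever still up (value of joint bolt_slide above 0.025 m and value of joint lever_turn below 0.15 rad), for 0.1 s.
2. the fingers press the lever down and the flap is raised (value of joint flap_turn above 0.22 rad and contact force between the fingers and lever_arm above 1.5 N), for 0.3 s.
At the end, for the whole second after the job is handed in: The bolt is at least 25 mm back, the lever is pressed at least 0.55 rad down, the flap stands raised and still by more than 0.22 rad, the fingers still press the lever with more than 1.5 N, and the three loose things lie within 20 mm of where they were (all of step 2 and value of joint bolt_slide above 0.025 m and value of joint lever_turn above 0.55 rad and velocity of joint flap_turn between -0.1 and 0.1 rad/s and distance of each of round_box, paste_tin, bean_weight from where it was at the start of the episode below 0.02 m); the arm keeps its last pose, push and grip.
It fails at once if the robot touches the flap (contact force between any of the fingers, the arm and heavy_flap above 0.5 N).
It fails at once if a bystander is moved 20 mm or more, or lifted (distance of any of round_box, paste_tin, bean_weight from where it was at the start of the episode above 0.02 m).
It also fails if it takes over 48 s, if anything falls off the work surface, if the arm or the gripper's body presses on something with over 40 N, if the wrist force passes 120 N, or if a joint passes its speed limit or range.

### The arm

A 6-joint arm with a two-finger parallel gripper is mounted at the origin on a cart in front of the work surface, level with it; the furniture and walls round the work are solid. World frame = base frame: x ahead of the robot, y to its left, z up, the work surface at z = 0. Lengths are in mm, angles in rad, forces in N, time in s.
With the tool pointing down it reaches from about 300 to 875 mm from the base axis. Payload 6.4 kg.
Tool frame: the origin (TCP) lies on the centre line of the jaws, within the pads' length; the fingertips stand 11 mm ahead of it and the grasp point (between the pads) lies 8 mm behind it; z points along the fingers, y is the direction in which the jaws open and shut (so a half turn about z gives the same grasp; the last joint's range is limited). The gripper opens to 88 mm and grips with 3 to 60 N. Pads are 18 mm wide; open, the fingers measure 123 mm over their backs; the gripper's body (75 mm by 187 mm) begins 45 mm behind the grasp point.
Start: joints at [1.039, 0.181, 1.607, -0, 1.354, -0.206], TCP at [184.027, 544.771, 249.714] pointing down, gripper open.
Joint ranges: [-2.99, 2.99], [-0.89, 2.07], [0.3, 2.58], [-1.14, 4.28], [0, 2.63], [-3.12, 3.12]. Speed limits (rad/s): [2.57, 2.57, 3.01, 3.14, 3.14, 3.14].

### API

Orientations are given as a unit quaternion [x, y, z, w].
In Python, from bench import monitor, grab_frame, camera_params, hand_in, boxes_of, cut_out, place_of gives the robot as it stands.
- The arm moves only by the shell command python3 -m pendant 'ROWS' [FORCE]. ROWS is JSON, a list that holds one entry, the list of rows, each a list of 5 numbers: the closure, from 0 (fully open) to 1 (shut), then the shift along the tool's x, y, z scaled (see below), then the turn about the tool's z scaled (see below). A call has 1 to 20 rows; each row is the pose to reach, as a shift and turn from the pose measured when the call began, along the tool's axes at that moment; what a row does not reach only later rows make up. The controller multiplies each number of a shift by 0.4 m and each number of a turn by 90 degrees. A row lasts 1/8 s, in which the tool goes at most 62.5 mm and 10.7 degrees, less where a joint would pass 70% of its speed; a pose out of reach is approached as far as the arm can. A call with a number of a shift or a turn outside -1 to 1 is refused whole. A call with a gripper value outside its range is refused whole. The fingers move at their own pace and stop on an object; FORCE is the grip in N (left out, the last holds). Time passes only in rows, so rows that repeat a pose let the fingers close. It gives the time, the measured TCP pose, the force and the opening at its end, in the units of the state.
- monitor.observe(): the state, without advancing time (a new reading comes with each control period).
- grab_frame(name): name is "scene" or "side" or "wrist"; returns the picture (420x560x3 uint8, red, green, blue); there is no depth.
- camera_params(name): a dict with "vertical_fov" (degrees; the focal length in pixels is half the picture's height over the tangent of half this angle, whatever the lens; pixels are square), "cx", "cy" (the principal point, pixels), "extrinsics" (4x4, takes a point from camera to world coordinates). Camera axes: x right, y up, looking along -z (the intrinsics and any distortion apply to the point x, -y, -z); pixel columns grow to the right and rows downward; lengths in mm; the calibration is good to about 2 mm. A picture is of the moment at which its call begins: read the wrist's pose just before it. camera_params takes no time and is no camera call; for the wrist camera it gives the pose at the moment of the call.
- hand_in(): hands the job in, once; it reports no verdict.
Trained networks look in the newest picture that a camera, given by its name, has taken for a name from the list of things; names that differ only in an ending like _2 or _b are one class to them, and where a whole thing is asked for, a point or a joint stands for the part that bears it (a point fixed in the world has none). Each returns a list of dicts, best first, with "confidence" (0 to 1); they miss things now and then, are a little off and sometimes report something else, mostly with a low value. They report only what shows in the picture. A call takes as long as a camera call.
- boxes_of(name, camera): "at" ([row, column] in pixels, amid what is visible of it).
- cut_out(name, camera): "pixels" (420x560 bool, what is visible of it) and "at" ([row, column] in pixels, amid what is visible of it).
- place_of(name, camera): "at" ([row, column] in pixels: a listed point, or the origin of a listed thing).
The state is a dict: "clock": time; "joints": joint angles; "joint_velocities": joint speeds; "tau": joint torques, N m; "ee_pos": TCP position; "eef_rot": TCP orientation; "force": force on the tool from outside, world axes, zero at the start; "moment": the same for the moment, N m; "opening": opening from 0.0 (shut) to 1.0 (fully open).
Only numpy, scipy, OpenCV 4.12 (cv2) and the standard library are available. Lean on these libraries where they do the work, as an engineer would, in place of code of your own. Each camera call takes 0.05 s, during which the arm holds its last target.

## Working session

There is one attempt and no reset: what is moved stays moved. The work goes in short steps, Python scripts to look and compute and a shell command to move; the robot and the scene stay as the last step left them, time stands still between calls to the robot, and variables do not carry over. Pictures are saved under pics/ and viewed, and the job is handed in when it is done.

```bash
mkdir -p pics; ls; python3 - <<'E'
from bench import *
import cv2, json
s=monitor.observe(); print(s)
for n in ("scene","side","wrist"):
    p=camera_params(n); print(n,p)
    im=grab_frame(n); cv2.imwrite(f"pics/a_{n}.png",im[:,:,::-1])
    for t in ("bolt_tab","lever_pad","flap_lip","stand","lever_arm","heavy_flap","lock_bolt","round_box","paste_tin","bean_weight"):
        try:
            r=place_of(t,n); print(n,t,[(d['at'],round(d['confidence'],2)) for d in r[:2]])
        except Exception as e: print(t,e)
print(monitor.observe()['clock'])
E
```

```text
pics
{'clock': 0.0, 'joints': array([ 1.03873995e+00,  1.81495512e-01,  1.60798232e+00,  3.08334394e-06,
        1.35379278e+00, -2.06297266e-01]), 'joint_velocities': array([-0.00062043, -0.00019735,  0.00072118, -0.00094262,  0.00132198,
       -0.00045135]), 'tau': array([ 2.80435997e-04, -4.33874881e+01, -3.41845286e+01,  7.03496556e-02,
        3.83955287e-02, -1.01043706e-04]), 'ee_pos': array([183.73634149, 544.32293876, 248.84813325]), 'eef_rot': array([ 1.62160588e-01,  9.86764024e-01, -7.81908003e-04, -3.04147044e-04]), 'force': array([-0.07011297,  0.09389179,  0.54549687]), 'moment': array([ 0.03265109, -0.00730293,  0.00431442]), 'opening': 1.0038165315506504}
scene {'vertical_fov': 55.87522158762294, 'cx': 281.52184707730436, 'cy': 209.1218914315466, 'extrinsics': array([[-5.60124285e-01,  6.44423443e-01, -5.20556637e-01,
         6.29004611e+01],
       [-8.28250842e-01, -4.47903011e-01,  3.36724571e-01,
         3.31553393e+02],
       [-1.61656780e-02,  6.19759082e-01,  7.84625612e-01,
         8.48437557e+02],
       [ 0.00000000e+00,  0.00000000e+00,  0.00000000e+0
[... 1296 characters left out ...]
 bean_weight [([339.2, 297.5], 0.82)]
wrist {'vertical_fov': 64.13235880377009, 'cx': 275.1038527506371, 'cy': 214.17536863565658, 'extrinsics': array([[ 3.20248239e-01, -9.06343677e-01, -2.75648697e-01,
         1.12085818e+02],
       [ 9.47333381e-01,  3.06615124e-01,  9.24479893e-02,
         5.67534696e+02],
       [ 7.28408770e-04, -2.90737518e-01,  9.56802574e-01,
         3.83831513e+02],
       [ 0.00000000e+00,  0.00000000e+00,  0.00000000e+00,
         1.00000000e+00]])}
wrist bolt_tab []
wrist lever_pad []
wrist flap_lip []
wrist stand []
wrist lever_arm []
wrist heavy_flap []
wrist lock_bolt []
wrist round_box []
wrist paste_tin []
wrist bean_weight [([381.2, 177.2], 0.76)]
1.65
```

View pics/a_scene.png

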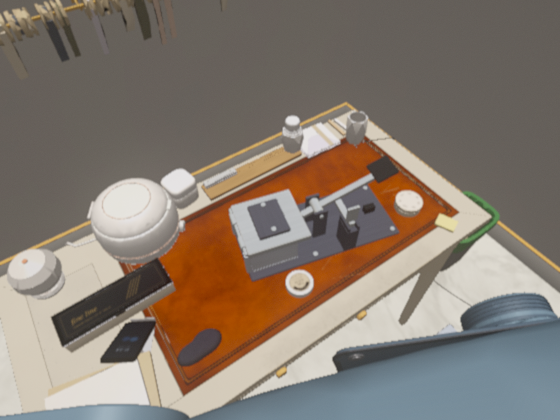

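View pics/a_side.png

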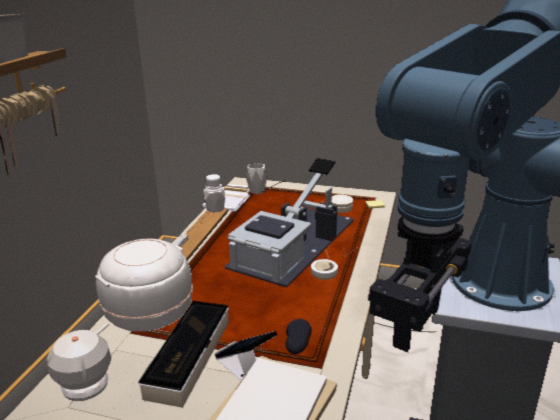

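View pics/a_wrist.png

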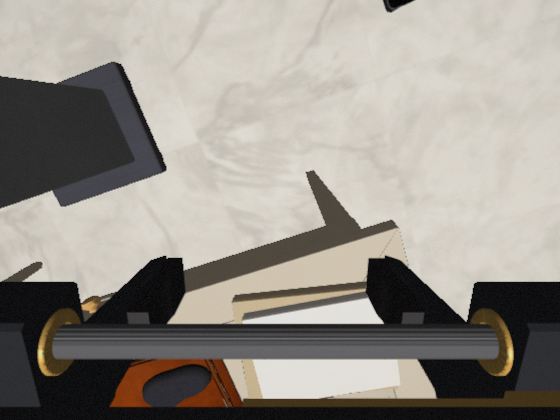

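```bash
cat > h.py <<'E'
import numpy as np, cv2
from scipy.optimize import least_squares
from scipy.spatial.transform import Rotation as R
from bench import *
def proj(p,P):
    E=np.array(p['extrinsics']); P=np.atleast_2d(P)
    c=(P-E[:3,3])@E[:3,:3]; f=210/np.tan(np.radians(p['vertical_fov'])/2)
    return np.c_[p['cy']-f*c[:,1]/-c[:,2], p['cx']+f*c[:,0]/-c[:,2]]  # row,col
def ray(p,rc):
    E=np.array(p['extrinsics']); f=210/np.tan(np.radians(p['vertical_fov'])/2)
    d=E[:3,:3]@np.array([(rc[1]-p['cx'])/f,-(rc[0]-p['cy'])/f,-1]); return E[:3,3],d
def onz(p,rc,z):
    o,d=ray(p,rc); return o+d*(z-o[2])/d[2]
def stand2w(q,P):
    c,s=np.cos(q[2]),np.sin(q[2]); P=np.atleast_2d(P)
    return np.c_[q[0]+c*P[:,0]-s*P[:,1], q[1]+s*P[:,0]+c*P[:,1], P[:,2]]
E
python3 - <<'E'
from h import *
S=camera_params('scene');D=camera_params('side')
M={'bolt_tab':((-69,-85,156),(206.6,357.3),(186.8,326.4)),
'lever_pad':((0,-194,170),(168.1,384.7),(164.2,322.0)),
'flap_lip':((0,16,100),(206.5,297.2),(216.1,282.5)),
'stand':((0,0,0),(234.3,306.7),(244.4,288.4)),
'lever':((0,-30,95),(209.5,317.4),(213.9,294.2)),
'bolt':((0,-85,97),(199.9,335.6),(201.4,305.8)),
}
P=np.array([m[0] for m in M.values()],float); a=np.array([m[1] for m in M.values()]); b=np.array([m[2] for m in M.values()])
def res(q):
    W=stand2w(q,P); return np.r_[(proj(S,W)-a).ravel(),(proj(D,W)-b).ravel()]
best=min((least_squares(res,[100,550,y],loss='soft_l1') for y in np.arange(-3,3.2,.7)),key=lambda r:r.cost)
print(best.x,best.cost); print(best.fun.round(1).reshape(-1,2))
q=best.x; np.save('q.npy',q)
for n,p in (('scene',S),('side',D)):
    im=cv2.imread(f'pics/a_{n}.png')
    for L in ([(-90,-230,10),(90,-230,10),(90,170,10),(-90,170,10)],[(-30,-48,110),(30,-48,110),(30,-12,110),(-30,-12,110)],[(-75,16,100),(75,16,100),(75,168,100),(-75,168,100)],[(-72,-100,156),(-66,-100,156),(-66,-70,156),(-72,-70,156)],[(-72,-100,106),(-66,-100,106),(-66,-70,106),(-72,-70,106)],[(0,-30,95),(0,-200,157)]):
        cv2.polylines(im,[np.round(proj(p,stand2w(q,L))[:,::-1]).astype(int)],True,(0,255,0),1)
    c=proj(p,stand2w(q,[(0,-60,100)]))[0].astype(int)
    im=im[c[0]-110:c[0]+100, c[1]-130:c[1]+130]
    cv2.imwrite(f'pics/b_{n}.png',cv2.resize(im,None,fx=2.8,fy=2.8,interpolation=cv2.INTER_CUBIC))
print('tin',onz(S,(285.5,302.5),0),onz(D,(274.9,322.7),0))
print('round',onz(S,(203.2,407.4),0),onz(D,(208.9,341.8),0))
print('bean',onz(S,(346.3,199.4),0),onz(D,(339.2,297.5),0))
print(stand2w(q,P))
E
```

```text
[527.97294236 -39.73357309 -19.11404532] 23.880894253579836
[[-1.2 -3.8]
 [ 0.1 -1. ]
 [ 3.5  2.6]
 [-2.2 -1.9]
 [-3.2  0.1]
 [-0.   2.7]
 [ 0.6  1. ]
 [ 0.6  0.9]
 [-0.2  2.6]
 [ 2.8  0.2]
 [-3.  -0.2]
 [ 1.2 -1.7]]
tin [406.56960023  55.73604831   0.        ] [411.57531442  72.05163726   0.        ]
round [ 4.45695185e+02 -3.27967367e+02 -1.13686838e-13] [ 432.73326409 -308.92758965    0.        ]
bean [415.13092151 323.20590541   0.        ] [410.78255085 323.86650631   0.        ]
[[ 439.15194208 -103.74005642  156.        ]
 [ 477.25814938 -226.98743759  170.        ]
 [ 532.1556057   -24.28995539  100.        ]
 [ 527.97294236  -39.73357309    0.        ]
 [ 520.1304486   -68.69035626   95.        ]
 [ 505.75254337 -121.77779207   97.        ]]
```

View pics/b_scene.png

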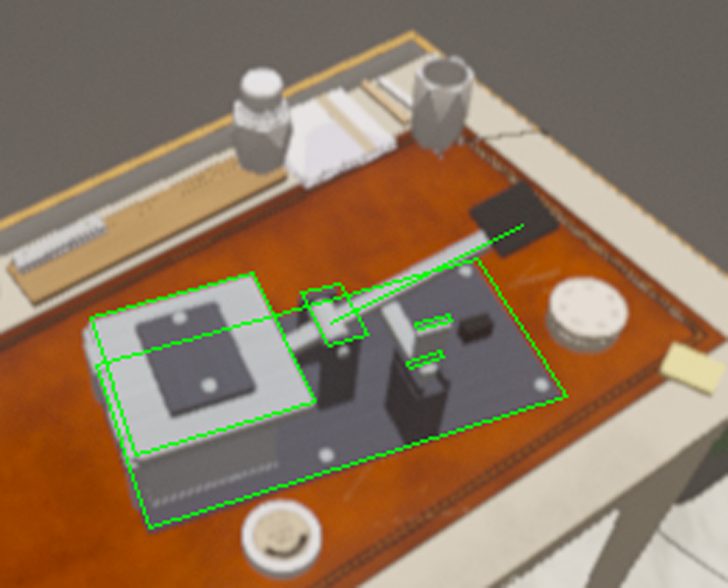

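View pics/b_side.png

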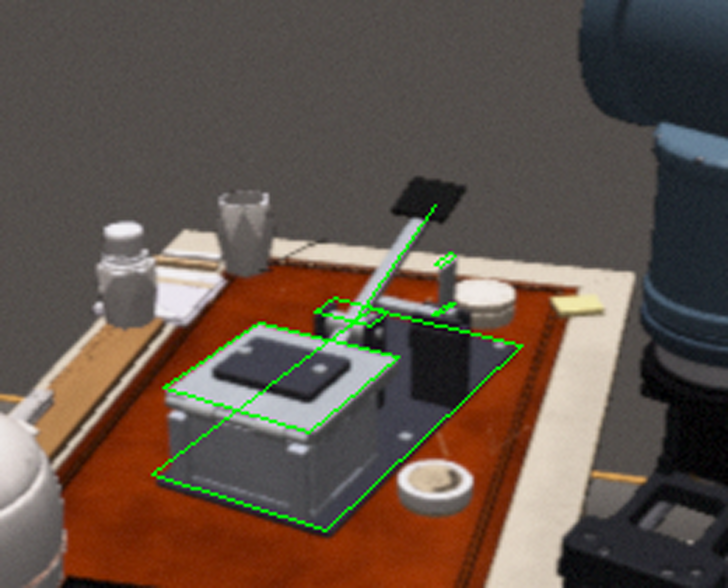

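```bash
python3 - <<'E'
from h import *
for n,(r,c,h,w) in {'scene':(150,280,110,140),'side':(140,240,120,140)}.items():
    im=cv2.imread(f'pics/a_{n}.png')[r:r+h,c:c+w]
    cv2.imwrite(f'pics/c_{n}.png',cv2.resize(im,None,fx=5,fy=5,interpolation=cv2.INTER_CUBIC))
E
```

```text
(no output)
```

View pics/c_scene.png

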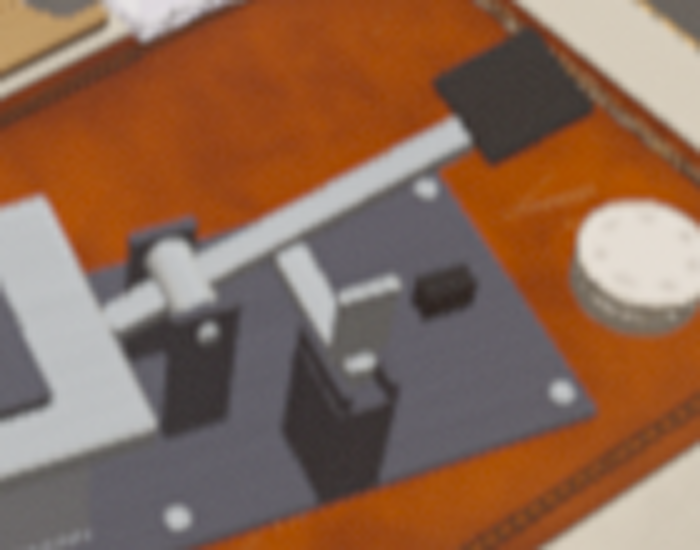

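View pics/c_side.png

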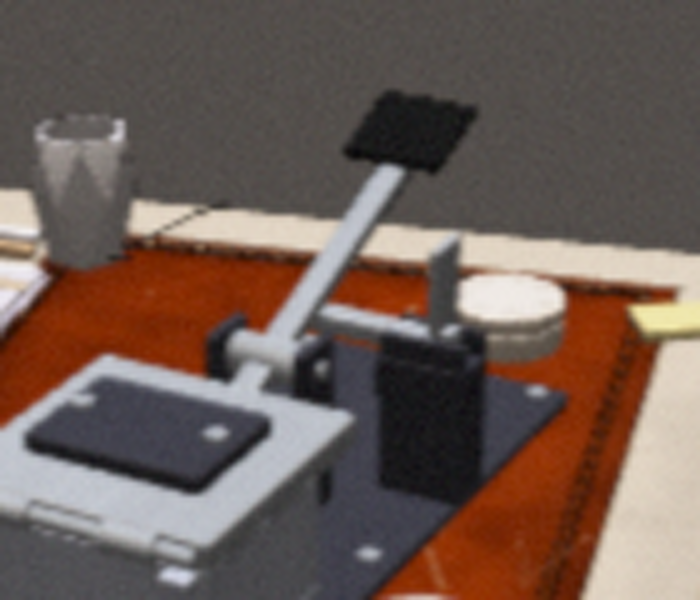

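```bash
python3 - <<'E'
from h import *
S=camera_params('scene');D=camera_params('side')
A=[((-90,-230,10),(232,398.8)),((90,-230,10),(184.4,367.4)),((-75,15,100),(235,311)),((75,15,100),(189.4,288.4)),((0,-194,170),(168.6,382.8)),((-72,-85,156),(207.8,354))]
B=[((-90,-230,10),(219.6,353.4)),((-75,15,100),(223,310.4)),((75,15,100),(211,262)),((0,-194,170),(166.2,322.4)),((-72,-85,156),(187.6,329))]
def res(q):
    return np.r_[(proj(S,stand2w(q,[a[0] for a in A]))-[a[1] for a in A]).ravel(),(proj(D,stand2w(q,[a[0] for a in B]))-[a[1] for a in B]).ravel()]
q=np.load('q.npy');q[2]=np.arctan2(np.sin(q[2]),np.cos(q[2]))
b=least_squares(res,q,loss='soft_l1');print(b.x,b.cost);print(b.fun.round(1).reshape(-1,2))
np.save('q.npy',b.x);q=b.x
print(stand2w(q,[(-69,-85,156),(0,-194,170),(0,-204,46),(0,-85,97)]))
s=monitor.observe();print(s['ee_pos'],R.from_quat(s['eef_rot']).as_matrix().round(3))
E
```

```text
[ 5.26035858e+02 -3.49067384e+01 -2.49570855e-01] 5.378828415677894
[[ 0.5  1.5]
 [-0.8  0.2]
 [ 0.6  0. ]
 [-0.1 -0.2]
 [ 0.1 -0.7]
 [-0.4 -0.8]
 [-1.5  1.3]
 [ 0.   1.3]
 [-0.3 -1.2]
 [-1.  -0.1]
 [ 0.6 -0.5]]
[[ 438.17959021 -100.23113011  156.        ]
 [ 478.12016055 -222.89632828  170.        ]
 [ 475.65027923 -232.58651332   46.        ]
 [ 505.04186703 -117.27331128   97.        ]]
[184.03069278 544.75712092 249.6857489 ] [[-0.947  0.32  -0.   ]
 [ 0.32   0.947 -0.   ]
 [ 0.    -0.    -1.   ]]
```

```bash
cat >> h.py <<'E'
def goto(sx,sy,z,yawstand=True,w=None):
    q=np.load('q.npy'); s=monitor.observe(); Rm=R.from_quat(s['eef_rot']).as_matrix()
    t=stand2w(q,[(sx,sy,z)])[0] if w is None else np.array(w)
    d=Rm.T@(t-s['ee_pos'])/400
    # desired tool y = stand y direction
    cur=np.arctan2(Rm[1,1],Rm[0,1]); des=q[2]+np.pi/2; dy=(des-cur+np.pi/2)%np.pi-np.pi/2
    i=inv(s['ee_pos'])
    print('stand pos now',i.round(1),'F',s['force'].round(2),'clock',s['clock'],'open',round(s['opening'],2))
    print('to',t.round(1),'shift',d.round(4),'turn',round(-dy/(np.pi/2),4))
def inv(p):
    q=np.load('q.npy'); c,s=np.cos(q[2]),np.sin(q[2]); d=np.array(p)[:2]-q[:2]
    return np.array([c*d[0]+s*d[1],-s*d[0]+c*d[1],p[2]])
E
python3 - <<'E'
from h import *
goto(0,0,0,w=(330,190,250)); goto(-42,-85,250)
S=camera_params('scene');print(onz(S,(208,357),0), onz(camera_params('scene'),(215,135),150))
E
```

```text
stand pos now [-474.6  477.2  249.7] F [-0.38  0.42 -0.58] clock 1.65 open 1.0
to [330 190 250] shift [-6.296e-01 -7.234e-01 -7.000e-04] turn -0.0485
stand pos now [-474.6  477.2  249.7] F [-0.38  0.42 -0.58] clock 1.65 open 1.0
to [ 464.3 -106.9  250. ] shift [-1.1854e+00 -1.3191e+00 -7.0000e-04] turn -0.0485
[ 5.11563831e+02 -2.03732244e+02 -1.13686838e-13] [699.63609631 310.61989261 150.        ]
```

```bash
python3 -m pendant '[[[1,-0.1,-0.11,0,0],[1,-0.2,-0.23,0,-0.01],[1,-0.3,-0.345,0,-0.02],[1,-0.4,-0.46,0,-0.03],[1,-0.5,-0.575,0,-0.04],[1,-0.6,-0.69,0,-0.0485],[1,-0.63,-0.72,0,-0.0485],[1,-0.63,-0.72,0,-0.0485]]]' 20; python3 - <<'E'
from h import *
goto(-42,-85,250)
E
```

```text
clock: 2.65
ee_pos: [331.2, 190.3, 250.0]
eef_rot: [0.126, 0.992, 0.0, 0.0]
force: [-0.8, 0.6, -0.0]
opening: 0.119
stand pos now [-244.5  170.1  250. ] F [-0.79  0.55 -0.03] clock 2.65 open 0.12
to [ 464.3 -106.9  250. ] shift [-5.084e-01 -6.361e-01 -1.000e-04] turn -0.0022
```

```bash
python3 -m pendant '[[[1,-0.09,-0.11,0,0],[1,-0.18,-0.22,0,0],[1,-0.27,-0.33,0,0],[1,-0.36,-0.44,0,0],[1,-0.45,-0.55,0,0],[1,-0.508,-0.636,0,-0.002],[1,-0.508,-0.636,0,-0.002],[1,-0.508,-0.636,0,-0.002]]]'; python3 - <<'E'
from h import *
goto(-42,-85,170)
for n in ('wrist','side','scene'):
    im=grab_frame(n); cv2.imwrite(f'pics/d_{n}.png',im[:,:,::-1])
im=cv2.imread('pics/d_side.png')[120:260,220:400];cv2.imwrite('pics/d_side.png',cv2.resize(im,None,fx=4,fy=4))
im=cv2.imread('pics/d_scene.png')[140:250,280:420];cv2.imwrite('pics/d_scene.png',cv2.resize(im,None,fx=4,fy=4))
for t in ('bolt_tab','lever_pad'): print([(d['at'],d['confidence']) for d in place_of(t,'wrist')], proj(camera_params('wrist'),stand2w(np.load('q.npy'),[(-69,-85,156) if t=='bolt_tab' else (0,-194,170)])))
E
```

```text
clock: 3.65
ee_pos: [464.1, -105.3, 249.6]
eef_rot: [0.124, 0.992, 0.001, -0.0]
force: [0.4, 0.1, -0.7]
opening: 0.008
stand pos now [-42.7 -83.5 249.6] F [ 0.36  0.11 -0.75] clock 3.65 open 0.01
to [ 464.3 -106.9  170. ] shift [-0.0018 -0.004   0.1989] turn 0.0004
[([187.7, 272.0], 0.81)] [[186.23236066 274.9694836 ]]
[([288.1, 118.7], 0.59)] [[284.92426142 122.45032192]]
```

View pics/d_wrist.png

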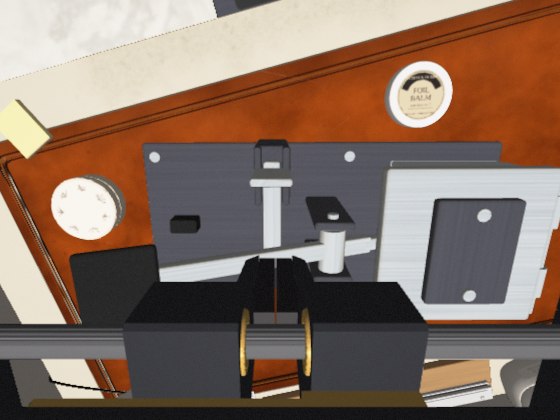

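View pics/d_side.png

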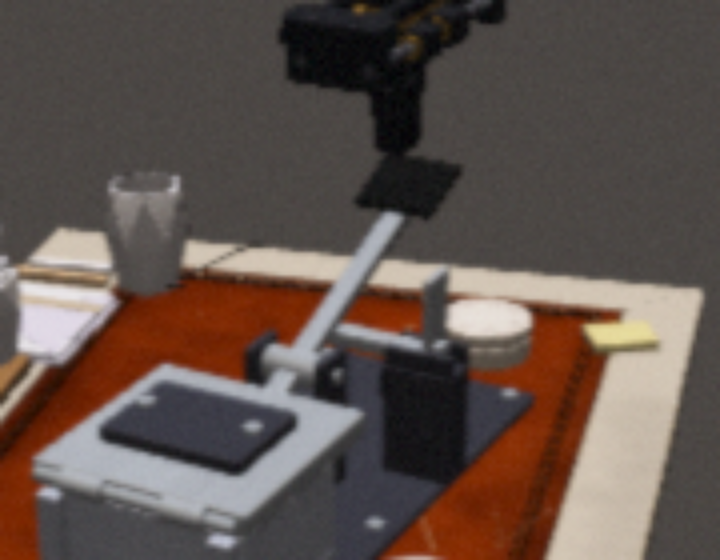

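View pics/d_scene.png

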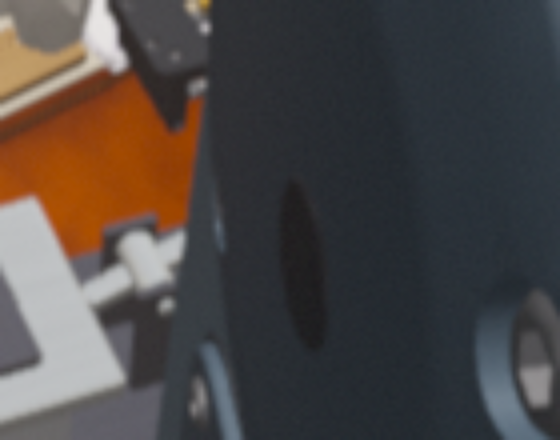

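```bash
python3 -m pendant '[[[1,-0.001,-0.002,0.07,0],[1,-0.001,-0.002,0.14,0],[1,-0.001,-0.002,0.2,0],[1,-0.001,-0.002,0.2,0]]]' && python3 - <<'E'
from h import *
goto(-42,-83,128)
im=grab_frame('wrist'); cv2.imwrite(f'pics/e_wrist.png',im[:,:,::-1])
im=grab_frame('side')[120:260,220:400]; cv2.imwrite(f'pics/e_side.png',cv2.resize(im[:,:,::-1],None,fx=4,fy=4))
E
```

```text
clock: 4.4
ee_pos: [463.1, -105.4, 168.7]
eef_rot: [0.123, 0.992, 0.001, -0.001]
force: [0.1, -0.2, 0.3]
opening: 0.003
stand pos now [-43.6 -83.9 168.7] F [ 0.1  -0.17  0.34] clock 4.4 open 0.0
to [ 464.8 -105.   128. ] shift [-0.0042  0.002   0.1018] turn 0.0013
```

View pics/e_wrist.png

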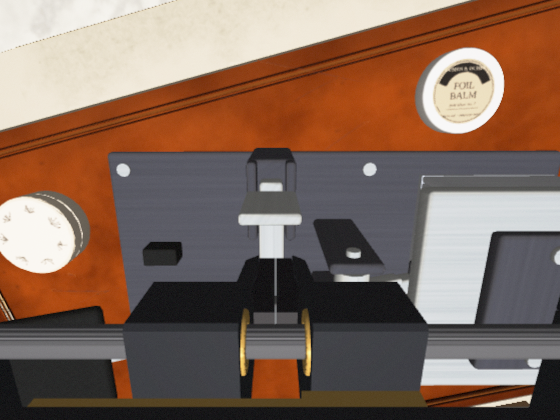

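View pics/e_side.png

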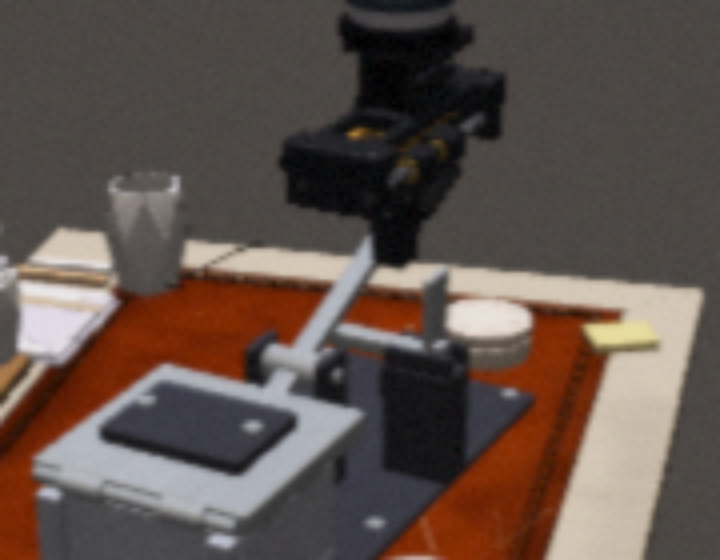

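```bash
python3 -m pendant '[[[1,-0.002,0.001,0.03,0],[1,-0.003,0.001,0.06,0],[1,-0.003,0.001,0.09,0],[1,-0.003,0.001,0.1,0],[1,-0.003,0.001,0.1,0]]]' && python3 - <<'E'
from h import *
goto(-80,-83,128)
im=grab_frame('wrist'); cv2.imwrite(f'pics/f_wrist.png',im[:,:,::-1])
E
```

```text
clock: 5.12
ee_pos: [465.8, -106.2, 130.4]
eef_rot: [0.124, 0.992, 0.0, 0.0]
force: [-0.4, 1.4, -0.3]
opening: 0.004
stand pos now [-40.8 -83.9 130.4] F [-0.44  1.44 -0.25] clock 5.125 open 0.0
to [428.  -95.6 128. ] shift [0.098  0.0025 0.006 ] turn 0.0011
```

View pics/f_wrist.png

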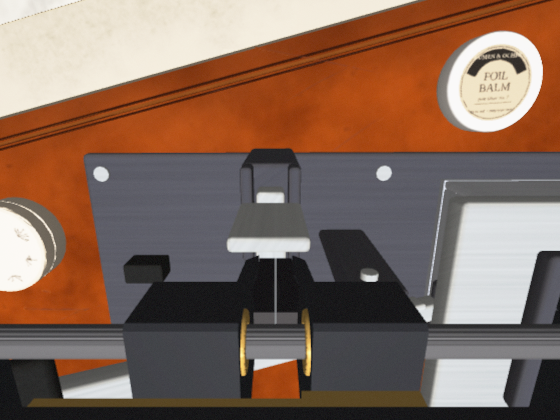

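```bash
python3 -m pendant '[[[1,0.025,0,0.002,0],[1,0.05,0,0.002,0],[1,0.07,0,0.002,0],[1,0.09,0,0.002,0],[1,0.11,0,0.002,0],[1,0.12,0,0.002,0],[1,0.12,0,0.002,0]]]' && python3 - <<'E'
from h import *
goto(-97,-83,128)
im=grab_frame('wrist'); cv2.imwrite(f'pics/g_wrist.png',im[:,:,::-1])
im=grab_frame('side')[120:260,220:400]; cv2.imwrite(f'pics/g_side.png',cv2.resize(im[:,:,::-1],None,fx=4,fy=4))
E
```

```text
clock: 6.05
ee_pos: [419.1, -94.4, 130.0]
eef_rot: [0.124, 0.992, 0.0, 0.0]
force: [0.4, 0.4, -0.4]
opening: 0.006
stand pos now [-88.9 -84.  130. ] F [ 0.4   0.4  -0.44] clock 6.05 open 0.01
to [411.5 -91.4 128. ] shift [0.0202 0.0026 0.005 ] turn 0.0011
```

View pics/g_wrist.png

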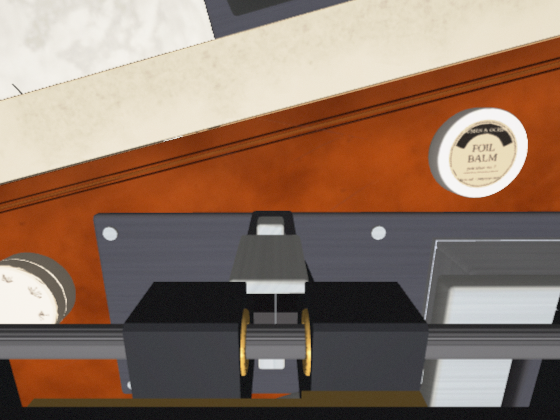

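View pics/g_side.png

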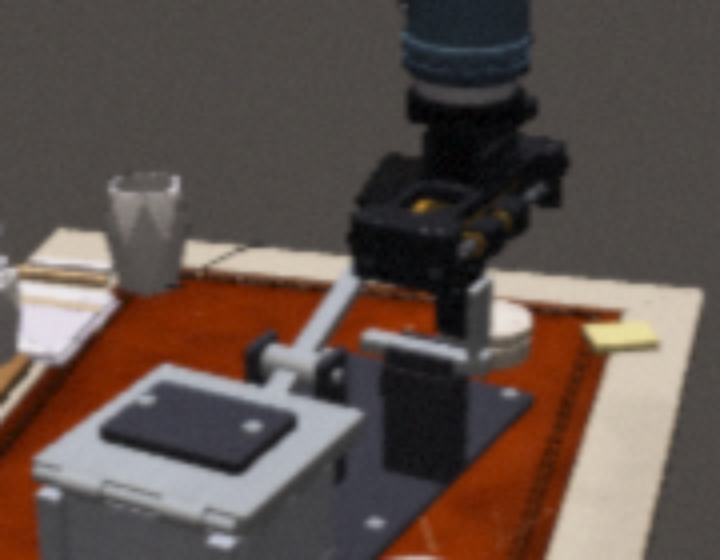

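```bash
python3 -m pendant '[[[1,0.006,0,0,0],[1,0.012,0,0,0],[1,0.018,0,0,0],[1,0.018,0,0,0]]]' && python3 - <<'E'
from h import *
goto(-97,-83,128)
E
```

```text
clock: 6.65
ee_pos: [417.8, -94.3, 130.8]
eef_rot: [0.124, 0.992, -0.001, 0.008]
force: [27.4, -3.4, -21.5]
opening: 0.005
stand pos now [-90.2 -84.2 130.8] F [ 27.37  -3.44 -21.5 ] clock 6.65 open 0.01
to [411.5 -91.4 128. ] shift [0.0172 0.0031 0.0068] turn 0.0003
```

```bash
python3 -m pendant '[[[1,-0.03,0,0,0],[1,-0.06,0,-0.01,0],[1,-0.08,0,-0.02,0]]]' && python3 - <<'E'
from h import *
goto(-60,-83,250)
q=np.load('q.npy')
im=grab_frame('side');cv2.imwrite('pics/h_side_full.png',im[:,:,::-1])
D=camera_params('side')
for x in (0,25,30,35): print(x,((proj(D,stand2w(q,[(-72-x,-85,156)]))[0]-[120,220])*5).round(1))
im=im[120:240,220:360]; cv2.imwrite(f'pics/h_side.png',cv2.resize(im[:,:,::-1],None,fx=5,fy=5))
print(place_of('bolt_tab','side'),place_of('bolt_tab','wrist'))
E
```

```text
clock: 7.02
ee_pos: [449.3, -102.3, 139.6]
eef_rot: [0.124, 0.992, -0.001, 0.007]
force: [-0.5, -0.2, 0.5]
opening: 0.007
stand pos now [-57.8 -84.3 139.6] F [-0.49 -0.19  0.52] clock 7.025 open 0.01
to [ 447.4 -100.5  250. ] shift [ 0.0016  0.0033 -0.2761] turn 0.0004
0 [341.1 542.7]
25 [350.1 586.6]
30 [351.9 595.4]
35 [353.7 604.3]
[{'at': [189.2, 339.1], 'confidence': 0.59}, {'at': [211.2, 341.2], 'confidence': 0.47}] [{'at': [295.0, 266.7], 'confidence': 0.88}]
```

View pics/h_side.png

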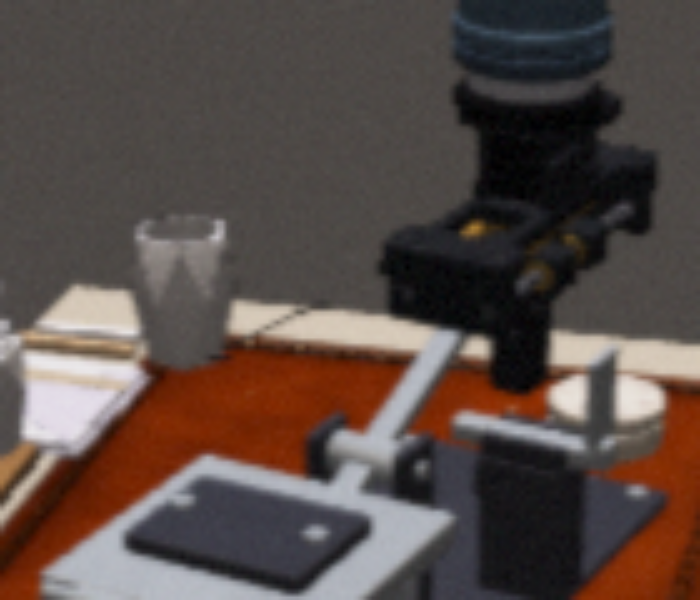

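```bash
python3 - <<'E'
from h import *
S=camera_params('scene')
for rc,z in (((138,357),0),((120,357),90),((203,407),15)): print(inv(onz(S,rc,z)).round())
goto(-40,-130,225)
E
```

```text
[ 282. -294.    0.]
[ 266. -273.   90.]
[ -14. -294.   15.]
stand pos now [-58.  -84.3 139.5] F [-0.03  0.92 -0.58] clock 7.175 open 0.0
to [ 455.2 -151.   225. ] shift [-0.0481 -0.1143 -0.213 ] turn 0.0004
```

```bash
python3 -m pendant '[[[1,0,0,-0.1,0],[1,0,0,-0.2,0],[1,-0.03,-0.06,-0.23,0],[1,-0.07,-0.13,-0.23,0],[1,-0.11,-0.2,-0.23,0],[1,-0.143,-0.27,-0.23,0],[1,-0.143,-0.27,-0.23,0],[1,-0.143,-0.27,-0.23,0]]]' && python3 - <<'E'
from h import *
goto(0,-194,190)
im=grab_frame('side')[120:240,220:360]; cv2.imwrite(f'pics/i_side.png',cv2.resize(im[:,:,::-1],None,fx=5,fy=5))
im=grab_frame('wrist'); cv2.imwrite(f'pics/i_wrist.png',im[:,:,::-1])
im=grab_frame('scene'); cv2.imwrite(f'pics/i_scene.png',im[:,:,::-1])
for c in ('wrist','side','scene'): print([(d['at'],d['confidence']) for d in place_of('lever_pad',c)], proj(camera_params(c),stand2w(np.load('q.npy'),[(0,-194,170)])))
E
```

```text
clock: 8.18
ee_pos: [475.9, -219.9, 231.9]
eef_rot: [0.124, 0.992, -0.0, 0.007]
force: [-0.7, 0.1, -0.2]
opening: 0.0
stand pos now [  -2.9 -191.6  231.9] F [-0.68  0.09 -0.23] clock 8.175 open 0.0
to [ 478.1 -222.9  190. ] shift [-0.0058 -0.0061  0.1048] turn 0.0003
[([248.0, 270.4], 0.65)] [[240.64411777 272.92963792]]
[([161.1, 322.9], 0.72)] [[165.24737467 322.32444099]]
[([209.3, 317.9], 0.66)] [[168.70414805 382.1399158 ]]
```

View pics/i_side.png

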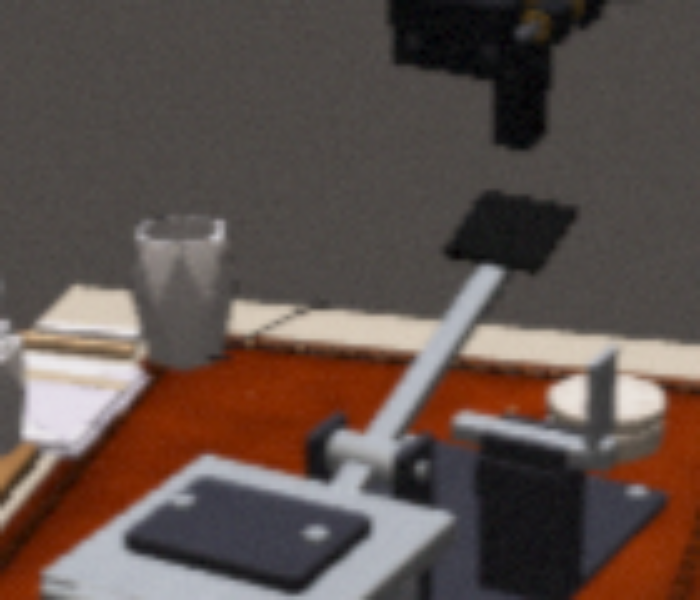

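View pics/i_wrist.png

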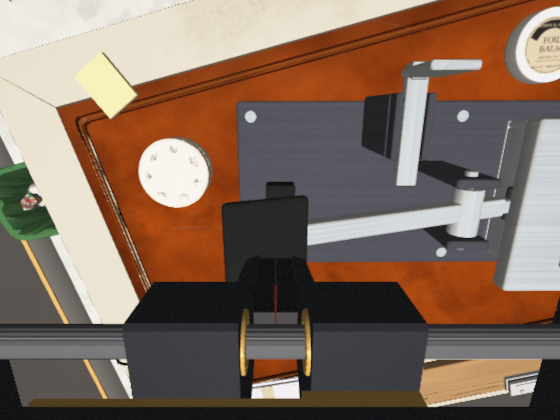

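View pics/i_scene.png

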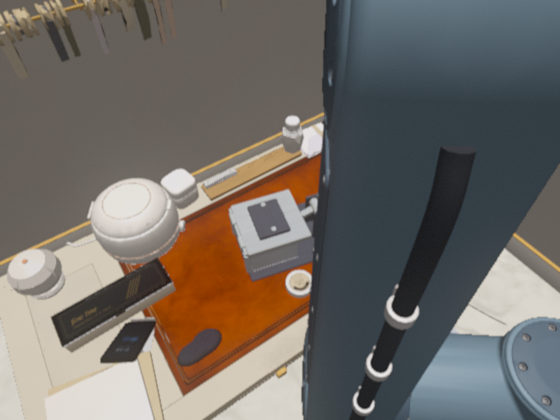

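```bash
python3 -m pendant '[[[1,-0.006,-0.01,0.05,0],[1,-0.006,-0.01,0.09,0],[1,-0.006,-0.01,0.11,0],[1,-0.006,-0.015,0.13,0],[1,-0.006,-0.02,0.15,0],[1,-0.006,-0.025,0.17,0],[1,-0.006,-0.03,0.19,0],[1,-0.006,-0.03,0.19,0]]]' && python3 - <<'E'
from h import *
goto(0,-205,64)
im=grab_frame('side')[120:240,220:360]; cv2.imwrite(f'pics/j_side.png',cv2.resize(im[:,:,::-1],None,fx=5,fy=5))
E
```

```text
clock: 9.48
ee_pos: [477.0, -233.8, 157.3]
eef_rot: [0.124, 0.992, -0.002, 0.008]
force: [-4.2, -1.3, 7.7]
opening: 0.008
stand pos now [   1.6 -204.8  157.3] F [-4.22 -1.3   7.67] clock 9.475 open 0.01
to [ 475.4 -233.6   64. ] shift [ 0.0078 -0.      0.2331] turn 0.0008
```

View pics/j_side.png

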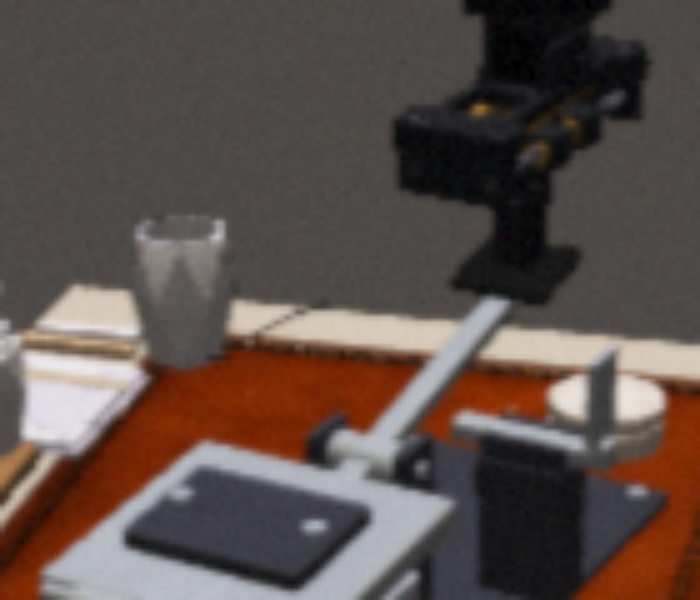

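```bash
python3 -m pendant '[[[1,0.002,-0.004,0.03,0],[1,0.003,-0.006,0.06,0],[1,0.003,-0.008,0.09,0],[1,0.003,-0.008,0.12,0],[1,0.003,-0.006,0.145,0],[1,0.003,-0.004,0.17,0],[1,0.003,0,0.19,0],[1,0.003,0,0.19,0]]]' && python3 - <<'E'
from h import *
goto(0,-203,64)
im=grab_frame('side')[120:240,220:360]; cv2.imwrite(f'pics/k_side.png',cv2.resize(im[:,:,::-1],None,fx=5,fy=5))
E
```

```text
clock: 10.52
ee_pos: [477.7, -236.5, 82.6]
eef_rot: [0.124, 0.992, -0.004, 0.009]
force: [-2.3, -4.8, 5.6]
opening: 0.001
stand pos now [   3.  -207.3   82.6] F [-2.31 -4.75  5.57] clock 10.525 open 0.0
to [ 475.9 -231.6   64. ] shift [0.0084 0.0109 0.0463] turn 0.0008
```

View pics/k_side.png

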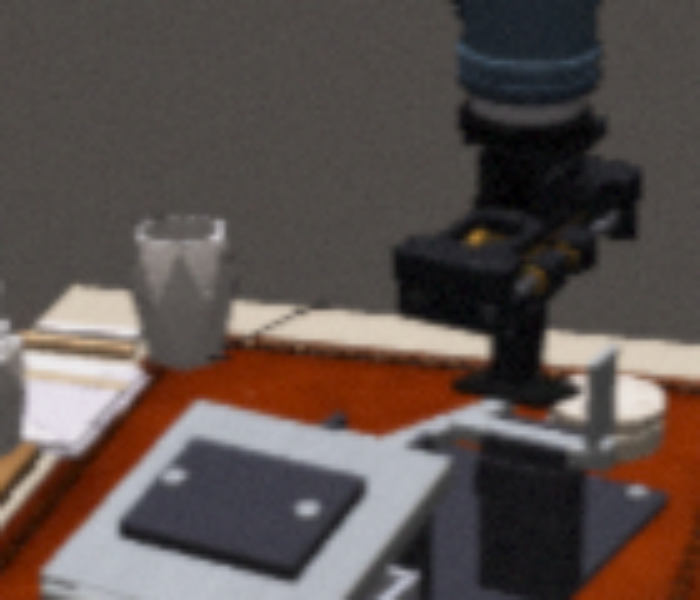

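```bash
python3 -m pendant '[[[1,0.004,0.003,0.015,0],[1,0.004,0.006,0.03,0],[1,0.004,0.008,0.045,0],[1,0.004,0.01,0.05,0],[1,0.004,0.01,0.05,0]]]' && python3 - <<'E'
from h import *
goto(0,-203,64)
im=grab_frame('side')[120:240,220:360]; cv2.imwrite(f'pics/l_side.png',cv2.resize(im[:,:,::-1],None,fx=5,fy=5))
E
```

```text
clock: 11.2
ee_pos: [478.6, -233.2, 64.0]
eef_rot: [0.124, 0.992, -0.005, 0.01]
force: [-0.1, 1.9, 8.3]
opening: 0.007
stand pos now [   3.  -203.8   64. ] F [-0.06  1.91  8.26] clock 11.2 open 0.01
to [ 475.9 -231.6   64. ] shift [ 0.0074  0.0021 -0.0002] turn 0.0009
```

View pics/l_side.png

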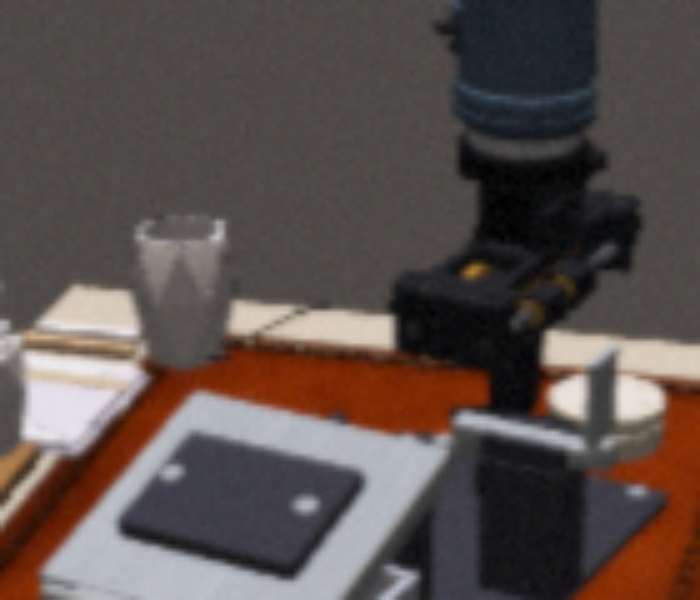

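```bash
python3 -m pendant '[[[1,0,0.002,0.008,0],[1,0,0.003,0.012,0],[1,0,0.003,0.012,0],[1,0,0.003,0.012,0]]]' && python3 - <<'E'
from h import *
goto(0,-203,64)
E
```

```text
clock: 11.75
ee_pos: [479.1, -232.5, 60.8]
eef_rot: [0.123, 0.992, -0.005, 0.01]
force: [-6.5, 2.5, 14.0]
opening: 0.003
stand pos now [   3.3 -203.    60.8] F [-6.49  2.48 13.96] clock 11.75 open 0.0
to [ 475.9 -231.6   64. ] shift [ 0.0081  0.     -0.0082] turn 0.0012
```

```bash
python3 -m pendant '[[[1,0,0,0.008,0],[1,0,0,0.01,0],[1,0,0,0.01,0]]]' && python3 - <<'E'
from h import *
goto(0,-203,64)
for n in ('side','wrist'):
    im=grab_frame(n); cv2.imwrite(f'pics/m_{n}.png',im[:,:,::-1])
q=np.load('q.npy');D=camera_params('side')
# flap: hinge y168 z92; lip corner upper (rel y -152, z+8) rotated by th
for th in (0,.22,.25,.27,.29):
    c,s=np.cos(th),np.sin(th); y,z=-153,8
    P=[(x,168+c*y+s*z,92-s*y+c*z) for x in (-75,0,75)]
    print(th,proj(D,stand2w(q,P)).round(1).tolist())
print(place_of('flap_lip','side'))
im=cv2.imread('pics/m_side.png')[120:240,220:360];cv2.imwrite('pics/m_side.png',cv2.resize(im,None,fx=5,fy=5))
print(monitor.observe()['force'],monitor.observe()['clock'])
E
```

```text
clock: 12.12
ee_pos: [479.4, -232.3, 59.6]
eef_rot: [0.123, 0.992, -0.005, 0.01]
force: [-11.5, 8.2, 29.3]
opening: 0.003
stand pos now [   3.6 -202.8   59.6] F [-11.5    8.2   29.32] clock 12.125 open 0.0
to [ 475.9 -231.6   64. ] shift [ 0.0087 -0.0005 -0.0112] turn 0.0017
0 [[223.0, 311.7], [216.7, 285.6], [210.7, 260.8]]
0.22 [[211.9, 310.8], [205.8, 284.4], [199.9, 259.3]]
0.25 [[210.5, 310.6], [204.4, 284.1], [198.6, 259.0]]
0.27 [[209.5, 310.4], [203.5, 283.9], [197.7, 258.8]]
0.29 [[208.6, 310.2], [202.6, 283.7], [196.8, 258.5]]
[{'at': [199.9, 280.8], 'confidence': 0.87}]
[-10.85874985   8.28067794  29.20596923] 12.275
```

View pics/m_side.png

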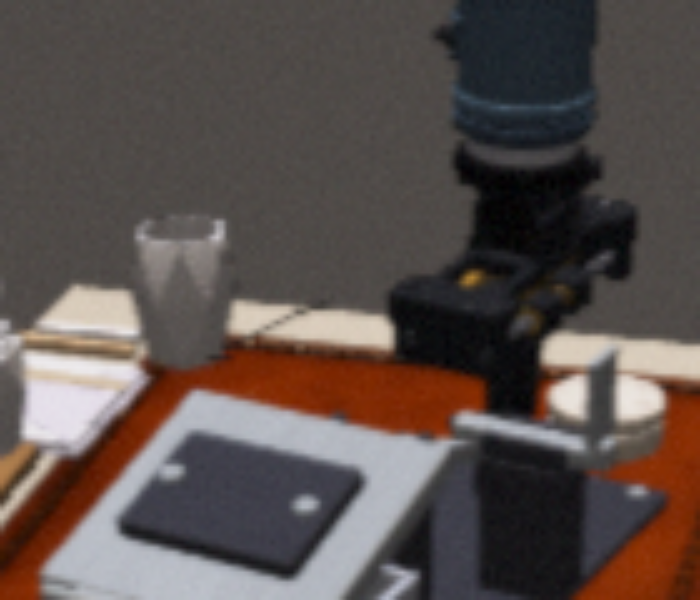

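View pics/m_wrist.png

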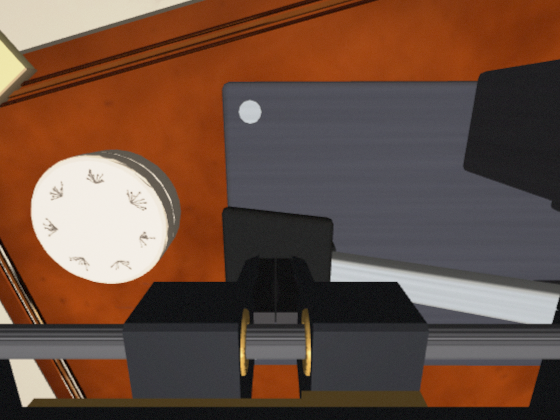

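```bash
python3 - <<'E'
from h import *
grab_frame('side');D=camera_params('side')
a=cv2.imread('pics/a_side.png');b=grab_frame('side')[:,:,::-1]
for t in ('round_box','paste_tin','bean_weight'): print(t,[(d['at'],round(d['confidence'],2)) for d in place_of(t,'side')[:1]])
grab_frame('scene')
for t in ('paste_tin','bean_weight'): print(t,[(d['at'],round(d['confidence'],2)) for d in place_of(t,'scene')[:1]])
s=monitor.observe();print(s['ee_pos'],s['force'],s['clock'])
print(hand_in())
E
```

```text
round_box [([210.5, 340.2], 0.54)]
paste_tin [([269.9, 325.0], 0.69)]
bean_weight [([339.1, 299.9], 0.69)]
paste_tin [([283.7, 300.6], 0.73)]
bean_weight [([347.4, 199.3], 0.67)]
[ 479.36438476 -232.35609413   59.59807248] [-10.98415642   7.64581845  28.14962836] 12.675
the job is handed in; nothing more can be done
None
```

I pushed the lock bolt back to its stop and pressed the lever's pad down to its stop with closed fingertips. I handed the job in at about 12.7 s, with the fingers still holding the lever down.

**Last checks**
- **Bolt:** it met a hard stop at about 27 N. In the side picture the tab sits where a 35 mm slide should put it.
- **Lever:** in the last 1 mm of travel the upward force on the tool rose from 14 N to about 29 N, so I take it to be at its stop. It then held steady at about 28 N, with about 13 N sideways as well.
- **Flap:** its raised corner in the side picture matches an opening of about 0.27 rad. I steered nothing near the flap.
- **Loose things:** the paste tin and paper weight look unmoved in the pictures. In the last check the networks placed the three things within about 1 to 5 pixels of the start. The largest shift was the paste tin in the side view, at 5 pixels, but the scene view put it within 2. I take these to be detection noise.

**What disagreed**
- The bolt reached its stop about 5 mm earlier, by tool position, than my fit of the stand predicted. The side picture still shows it fully back.
- The trained network put the flap lip about 3 pixels higher than my 0.27 rad estimate.
- The arm hid most of the stand from the scene camera while pressing, so the flap angle rests on the side view alone.

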